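# Index the swivel stage to its next hole

### The job

The swivel stage in front of the autocollimator is locked at its first angle by a spring index pin. Draw the pin, turn the stage anticlockwise (seen from above) to its next hole and let the pin spring fully home there, feeling for the hole rather than forcing the pin, then let go. Leave the loose things around it where they lie.

Things in the scene. Friction and masses are not known exactly. Their poses are not given: they have to be found in the camera images.
- stand: Fixed stand of the swivel stage: grey round foot 260 mm across, 22 mm high, with a pedestal. Origin at bench height on the turning axis, which is z (up); -x points from the axis to the first hole. Along the 105 mm pin circle two bare steel arc plates, 28 mm wide, lie on the foot: the fixed one with the first hole and, after a step down, an adjustable sector with the next hole.
- first_hole (a point): Mouth of the first hole, 105 mm from the axis, in the top of the fixed plate, 46 mm above the bench. That plate runs from 22 degrees before to 27 degrees after this hole, then the top steps down 2.5 mm to the sector (43.5 mm), which runs on 28 degrees past the next hole. Both holes are 11.6 mm wide, right through.
- stage (a joint): Turning of the round aluminium stage (170 mm across, top at 70 mm, steel polygon on its middle up to 118 mm). Rad, 0 at the first hole, growing anticlockwise from above; stops at -0.2 and 1.29. The next hole is set by hand: somewhere from 0.82 to 1.14 rad (47 to 65 degrees), other every time and not reported, to be felt for. Drag about 0.12 N m; stays where left.
- knob (a point): Middle of the head of the black pull knob, on the pin's axis, 105 mm from the turning axis: 108 mm above the bench with the pin fully home, 120 with its tip on the fixed plate, 117.5 on the sector. Head 28 mm across, 19 mm high; below it a 17 mm neck, 11 mm high, then a 22 mm steel barrel (top at 87 mm) on the stage's rim bracket (30 mm wide, top at 69 mm); all turn with the stage.
- plunger: The moving plunger: knob and steel pin, 10 mm across, round-nosed. Origin on the pin's axis, at bench height when fully home; z up; slides up 18 mm at most in the stage's bracket and does not turn in it. A spring drives it down: 4 N when home, 7 N drawn 12 mm (tip level with the fixed plate), 9 N at the top. The slender pin bears light side loads only, under 25 N.
- pin_tip (a point): Lowest point of the pin's round nose, 74 mm below knob, 12 mm below the fixed plate's top when the pin is fully home (knob down on its barrel).
- autocollimator: White autocollimator tube (48 mm, with eyepiece 200 mm long, 146 mm high) on a grey foot, fixed to the bench behind the stage on the side away from the pin's travel; it looks at the polygon. Origin under its foot, 185 mm from the turning axis, x pointing away from the stage.
- hex_key: Bystander: black L-shaped hex key, 90 x 24 mm, 6 mm thick, lying beside the stand; origin under the middle of its long leg (along x).
- loupe: Bystander: black eye loupe, 40 mm across, 34 mm high, beside the stand; origin under its middle.
- screwdriver: Bystander: screwdriver, 165 mm long, black handle 22 mm; origin beneath it near the front of the handle, x towards the blade.
- weight: Bystander: brass test weight with a knob, 38 mm across, 58 mm high; origin under its middle.
- tin: Bystander: round aluminium tin, 60 mm across, 45 mm high; origin under its middle.
- cell: Bystander: open steel sample cup, 64 mm across, 50 mm high; origin under its middle.
- blower: Bystander: black rubber lens blower standing on its base, 52 mm across, 95 mm high; origin under its middle.

How it is judged:
By the outcome, as a careful person would: the job done as asked, in the order asked, and still so for the second after the job is handed in, with the robot touching nothing.
It also fails if it takes over 45 s, if anything falls off the work surface, if the arm or the gripper's body presses on something with over 40 N, if the wrist force passes 120 N, or if a joint passes its speed limit or range.

### The arm

A 6-joint arm with a two-finger parallel gripper is mounted at the origin on the work surface. World frame = base frame: x ahead of the robot, y to its left, z up, the work surface at z = 0. Lengths are in m, angles in rad, forces in N, time in s.
With the tool pointing down it reaches from about 0.25 to 0.725 m from the base axis. Payload 9.7 kg.
Tool frame: the origin (TCP) lies midway between the tips of the shut fingers; the grasp point (between the pads) lies 19 mm behind it; z points along the fingers, y is the line along which they close (so a half turn about z gives the same grasp; the last joint's range is limited). The gripper opens to 85 mm and grips with 20 to 120 N. Pads are 22 mm wide; open, the fingers measure 114 mm over their backs; the gripper's body (76 mm by 85 mm) begins 54 mm behind the grasp point. The pads swing forward as they close: fully open they stand 13 mm farther back than shut.
Start: joints at [-1.19, 0.087, 0.176, 1.66, 0, 1.571], TCP at [0.204, -0.511, 0.231] pointing down, gripper open.
Joint ranges: [-3.13, 3.13], [-0.85, 1.81], [-1.15, 1.24], [-2.2, 2.28], [-1.44, 1.52], [-3.14, 3.14]. Speed limits (rad/s): [2.22, 2.22, 2.57, 3.14, 3.14, 3.14].

### API

Orientations are given as [roll, pitch, yaw] about the fixed x, y, z axes, in that order (R = Rz(yaw) Ry(pitch) Rx(roll)).
In Python, from bench import observe, capture, hand_in gives the robot as it stands.
- The arm moves only by the shell command python3 -m creep 'ROWS' [FORCE]. ROWS is a JSON object whose key "plan" holds a list of rows, 1 to 10 of them, each of 7 numbers: a rotation vector rx, ry, rz in rad, then dx, dy, dz in m, then the finger opening in m; each row shifts and turns the commanded pose from where the row before left it, along the tool's axes as they then stand; what a row does not reach is not made up. A row lasts 1/8 s, in which the tool goes at most 0.0625 m and 0.188 rad, less where a joint would pass 70% of its speed; a pose out of reach is approached as far as the arm can. The fingers move at their own pace and stop on an object; FORCE is the grip in N (left out, the last holds). Time passes only in rows, so rows that do not move let the fingers close. It prints the time, the measured TCP pose, the force, the opening and the grip force at its end. Input that does not fit is refused with a message, and nothing moves.
- observe(): the state, without advancing time (a new reading comes with each control period).
- capture(name): name is "side" or "top"; returns a dict with "color" (384x512x3 uint8, red, green, blue), "vfov" (degrees; the focal length in pixels is half the picture's height over the tangent of half this angle, whatever the lens; pixels are square), "cx", "cy" (the principal point, pixels), "k1" (the pictures are not rectified: a ray, as slopes to the right and down, at radius r is drawn at 1 + k1 r^2 times it, then the intrinsics apply), "R" (3x3) and "t" (3): a world point X has camera coordinates R X + t. Camera axes: x right, y down, z forward; pixel columns grow to the right and rows downward; lengths in m; the calibration is good to about 2 mm. A picture is of the moment at which its call begins. There is no depth.
- hand_in(): hands the job in; it is judged then, once.
The state is a dict: "time_s": time; "joints": joint angles; "joint_vel": joint speeds; "effort": joint torques, N m; "ee_pos": TCP position; "tool_rot": TCP orientation; "ft_force": force on the tool from outside, world axes, zero at the start; "torque": the same for the moment, N m; "grip_width": finger opening in m; "grip_force": force on a finger pad.
Only numpy, scipy, OpenCV 4.12 (cv2) and the standard library are available. Lean on these libraries where they do the work, as an engineer would, in place of code of your own. Each camera call takes 0.05 s, during which the arm holds its last target. There are 200 camera calls.

## Working session

There is one attempt and no reset: what is moved stays moved. The work goes in short steps, Python scripts to look and compute and a shell command to move; the robot and the scene stay as the last step left them, time stands still between calls to the robot, and variables do not carry over. Pictures are saved under pics/ and viewed, at most 10 in all, crops included, and the job is handed in when it is done.

```bash
mkdir -p pics
cat > h.py <<'E'
import numpy as np,cv2
from bench import observe,capture,hand_in
def ray(c,u,v):
    f=c["color"].shape[0]/2/np.tan(np.radians(c["vfov"])/2)
    d=np.array([(u-c["cx"])/f,(v-c["cy"])/f]);p=d.copy()
    for _ in range(30): p=d/(1+c["k1"]*(p@p))
    R=np.array(c["R"]);return -R.T@np.array(c["t"]),R.T@np.array([p[0],p[1],1])
def atz(c,u,v,z):
    o,d=ray(c,u,v);return o+d*(z-o[2])/d[2]
def proj(c,X):
    f=c["color"].shape[0]/2/np.tan(np.radians(c["vfov"])/2)
    x=np.array(c["R"])@np.array(X)+np.array(c["t"]);p=x[:2]/x[2];p=p*(1+c["k1"]*(p@p))
    return p[0]*f+c["cx"],p[1]*f+c["cy"]
E
python3 - <<'E'
from h import *
import pickle
for n in("top","side"):
    c=capture(n);pickle.dump(c,open(n+".pkl","wb"))
    cv2.imwrite(f"pics/{n}0.png",cv2.resize(c["color"][:,:,::-1],(800,600),interpolation=cv2.INTER_CUBIC))
    o,d=ray(c,256,192);print(n,o,d)
print(observe())
E
```

```text
top [ 0.41900197 -0.00193077  1.58843895] [ 0.09500193 -0.01467975 -0.99537481]
side [ 0.21949016 -0.85906467  1.09149637] [ 0.24961079  0.61888424 -0.7449562 ]
{'time_s': 0.1, 'joints': array([-1.18997549e+00,  8.73999054e-02,  1.75199650e-01,  1.65979666e+00,
       -1.90963523e-05,  1.57082706e+00]), 'joint_vel': array([-5.12777710e-04, -1.83418428e-03,  2.14059175e-03,  3.14745263e-04,
       -3.41836502e-04,  7.11286777e-05]), 'effort': array([-1.07385145e-03, -5.21561944e+01,  4.65652764e+01,  1.60511525e-02,
       -9.18207343e-05, -5.53731695e-06]), 'ee_pos': array([ 0.20434259, -0.51040562,  0.23064976]), 'tool_rot': array([-3.14039206e+00,  1.91332356e-05,  3.80790132e-01]), 'ft_force': array([-0.2644713 ,  0.19805984, -0.74386629]), 'torque': array([ 0.01572678, -0.00723636, -0.02033901]), 'grip_force': 0.0, 'grip_width': 0.08549916488829251}
```

View pics/top0.png

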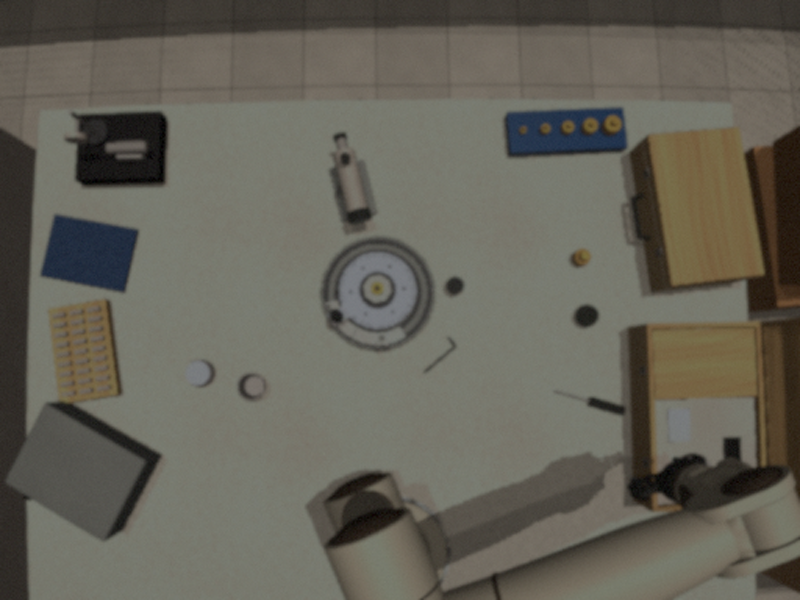

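View pics/side0.png

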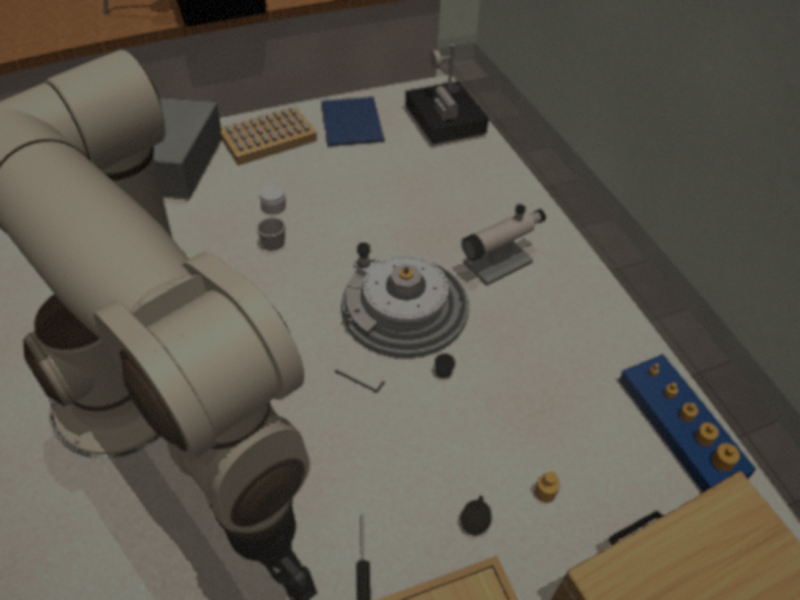

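Top view (800 px scale): stage axis is near (377,290) and the knob near (335,316). The arc plates run from the knob through the bottom toward the right, with the hex key near (440,355). In the side view the knob is near (363,249). I'll enlarge both.

Run:
```python
from h import *
import pickle
a=pickle.load(open("top.pkl","rb"))["color"][145:230,200:285,::-1]
b=pickle.load(open("side.pkl","rb"))["color"][145:230,212:312,::-1]
a=cv2.resize(a,None,fx=5,fy=5,interpolation=cv2.INTER_CUBIC);b=cv2.resize(b[:,:74],None,fx=5,fy=5,interpolation=cv2.INTER_CUBIC)
cv2.imwrite("pics/crop.png",np.clip(np.hstack([a,b])*1.5,0,255).astype(np.uint8))
```

```text
(no output)
```

View pics/crop.png

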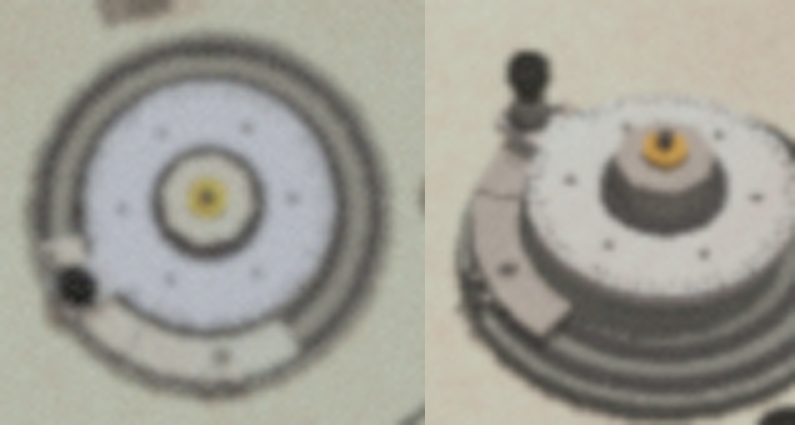

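The crop shows the polygon centre at (206,197) and the knob at (76,287). The next hole is visible in the top crop at (222,356) and in the side crop at (507,269). The side crop has the knob at (527,75).

Run:
```python
from h import *
import pickle
T=pickle.load(open("top.pkl","rb"));S=pickle.load(open("side.pkl","rb"))
t=lambda u,v,z:atz(T,200+u/5-.4,145+v/5-.4,z)
s=lambda u,v,z:atz(S,212+(u-425)/5-.4,145+v/5-.4,z)
def tri(a,b):
    A=[];y=[]
    for o,d in(a,b):
        d=d/np.linalg.norm(d);P=np.eye(3)-np.outer(d,d);A.append(P);y.append(P@o)
    return np.linalg.lstsq(np.vstack(A),np.hstack(y),rcond=None)[0]
c1=t(206,197,.118);c2=t(208.5,203,.07);cs=s(664,147,.118)
print("axis",c1,c2,cs)
k=tri(ray(T,200+76/5-.4,145+287/5-.4),ray(S,212+102/5-.4,145+75/5-.4));print("knob",k,t(76,287,.117),s(527,75,.108))
h1=t(222,356,.0435);h2=s(507,269,.0435);print("hole",h1,h2)
c=(c1+c2)[:2]/2
for K in(t(76,287,.117)[:2],):
  v=K-c;print(np.linalg.norm(v),np.degrees(np.arctan2(v[1],v[0])))
for h in(h1,h2):
  v=h[:2]-c;print(np.linalg.norm(v),np.degrees(np.arctan2(v[1],v[0])))
o=observe();print(o["ee_pos"],o["tool_rot"])
```

```text
axis [0.58660652 0.02627445 0.118     ] [0.58793093 0.02553511 0.07      ] [0.58078852 0.01365529 0.118     ]
knob [0.52867237 0.11392183 0.10342022] [0.52814952 0.11273882 0.117     ] [0.52675093 0.10951277 0.108     ]
hole [0.48444765 0.01795111 0.0435    ] [0.48084748 0.0160064  0.0435    ]
0.10504870045162977 124.24820132055497
0.10312824181026146 -175.57672358558298
0.10688058272297961 -174.6861295929898
[ 0.20434259 -0.51040562  0.23064976] [-3.14039206e+00  1.91332356e-05  3.80790132e-01]
```

```bash
cat >> h.py <<'E'
from scipy.spatial.transform import Rotation as Ro
def delta(target,rpy=None):
    o=observe();R=Ro.from_euler("xyz",o["tool_rot"])
    r=(R.inv()*Ro.from_euler("xyz",rpy)).as_rotvec() if rpy is not None else 0
    print("shift",(R.inv().apply(np.array(target)-o["ee_pos"])).round(4),"rot",np.round(r,4),"pos",o["ee_pos"].round(4),"rpy",o["tool_rot"].round(4),"F",o["ft_force"].round(2),"w",o["grip_width"].round(4),"t",o["time_s"])
E
python3 -m creep '{"plan": [[0, 0, 0.17, 0, 0, 0, 0.085], [0, 0, 0.17, 0, 0, 0, 0.085], [0, 0, 0.17, 0, 0, 0, 0.085], [0, 0, 0.17, 0, 0, 0, 0.085], [0, 0, 0.17, 0, 0, 0, 0.085], [0, 0, 0.17, 0, 0, 0, 0.085], [0, 0, 0.17, 0, 0, 0, 0.085], [0, 0, 0.17, 0, 0, 0, 0.085]]}' 20
python3 -c "
from h import *
delta([.528,.113,.2],[np.pi,0,-.974])"
```

```text
time_s: 1.1
ee_pos: [0.2044, -0.5105, 0.2309]
tool_rot: [-3.141, 0.001, -0.985]
ft_force: [0.4, -0.3, 0.1]
grip_width: 0.0847
grip_force: 0.0Traceback (most recent call last):
  File "<string>", line 3, in <module>
    delta([.528,.113,.2],[np.pi,0,-.974])
    ~~~~~^^^^^^^^^^^^^^^^^^^^^^^^^^^^^^^^
  File "h.py", line 18, in delta
    print("shift",(R.inv().apply(np.array(target)-o["ee_pos"])).round(4),"rot",np.round(r,4),"pos",o["ee_pos"].round(4),"rpy",o["tool_rot"].round(4),"F",o["ft_force"].round(2),"w",o["grip_width"].round(4),"t",o["time_s"])
                                                                                                                                                                                    ^^^^^^^^^^^^^^^^^^^^^
AttributeError: 'float' object has no attribute 'round'
```

```bash
sed -i 's/o\["grip_width"\].round(4)/round(o["grip_width"],4)/' h.py
python3 -m creep '{"plan": [[0, 0, 0, -0.026, -0.047, 0, 0.085], [0, 0, 0, -0.026, -0.047, 0, 0.085], [0, 0, 0, -0.026, -0.047, 0, 0.085], [0, 0, 0, -0.026, -0.047, 0, 0.085], [0, 0, 0, -0.026, -0.047, 0, 0.085], [0, 0, 0, -0.026, -0.047, 0, 0.085], [0, 0, 0, -0.026, -0.047, 0, 0.085], [0, 0, 0, -0.026, -0.047, 0, 0.085], [0, 0, 0, -0.026, -0.047, 0, 0.085], [0, 0, 0, -0.026, -0.047, 0, 0.085]]}'
python3 -m creep '{"plan": [[0, 0, 0, -0.026, -0.047, 0, 0.085], [0, 0, 0, -0.026, -0.047, 0, 0.085], [0, 0, 0, 0, 0, 0, 0.085], [0, 0, 0, 0, 0, 0, 0.085]]}'
python3 -c "
from h import *
delta([.528,.113,.2],[np.pi,0,-.974])"
```

```text
time_s: 2.35
ee_pos: [0.244, -0.163, 0.2562]
tool_rot: [-2.975, 0.003, -0.749]
ft_force: [0.6, -0.2, 0.1]
grip_width: 0.0849
grip_force: 0.0
time_s: 2.85
ee_pos: [0.2246, -0.1111, 0.2729]
tool_rot: [-2.927, 0.003, -0.703]
ft_force: [-0.1, -0.5, -0.4]
grip_width: 0.0853
grip_force: 0.0
shift [ 0.0869 -0.3433  0.149 ] rot [-0.2125  0.0316  0.2701] pos [ 0.2246 -0.1111  0.2729] rpy [-2.9275e+00  2.6000e-03 -7.0260e-01] F [-0.13 -0.47 -0.41] w 0.0853 t 2.85
```

```bash
python3 -m creep '{"plan": [[0, 0, 0, 0.03, -0.025, 0, 0.085], [0, 0, 0, 0.03, -0.025, 0, 0.085], [0, 0, 0, 0.03, -0.025, 0, 0.085], [0, 0, 0, 0.03, -0.025, 0, 0.085], [0, 0, 0, 0, 0, 0, 0.085]]}'
python3 -m creep '{"plan": [[-0.07, 0.01, 0.09, 0, 0, 0, 0.085], [-0.07, 0.01, 0.09, 0, 0, 0, 0.085], [-0.07, 0.01, 0.09, 0, 0, 0, 0.085], [0, 0, 0, 0, 0, 0, 0.085]]}'
python3 -c "
from h import *
delta([.528,.113,.2],[np.pi,0,-.974])"
```

```text
time_s: 3.48
ee_pos: [0.3395, -0.1629, 0.2947]
tool_rot: [-2.88, 0.006, -0.644]
ft_force: [-1.4, -0.4, -0.5]
grip_width: 0.0851
grip_force: 0.0
time_s: 3.98
ee_pos: [0.2685, -0.2346, 0.2961]
tool_rot: [-3.019, 0.024, -0.815]
ft_force: [0.1, 0.1, 0.9]
grip_width: 0.085
grip_force: 0.0
shift [-0.0727 -0.4121  0.1494] rot [-0.1205  0.0334  0.1573] pos [ 0.2685 -0.2346  0.2961] rpy [-3.019   0.0238 -0.8151] F [0.1  0.13 0.87] w 0.085 t 3.975
```

```bash
python3 -c "
from h import *
o=observe();print(o['joints'].round(3),o['joint_vel'].round(3))"
python3 -m creep '{"plan": [[0, 0, 0, 0, 0, 0, 0.085], [0, 0, 0, 0, 0, 0, 0.085]]}'
python3 -c "
from h import *
o=observe();print(o['joints'].round(3),o['joint_vel'].round(3))"
```

```text
[-0.816 -0.311 -0.062  1.844  0.123  3.141] [ 0.033  0.003 -0.    -0.007  0.035 -0.   ]
time_s: 4.22
ee_pos: [0.2699, -0.2337, 0.2962]
tool_rot: [-3.018, 0.023, -0.811]
ft_force: [-0.8, 1.0, -0.9]
grip_width: 0.0849
grip_force: 0.0
[-0.812 -0.311 -0.061  1.844  0.124  3.141] [ 0.004  0.002  0.003  0.002 -0.001  0.001]
```

Joint 6 ran into its limit, because I took the wrong half-turn. I'll rotate the other way, to yaw about 2.17.

```bash
python3 -m creep '{"plan": [[0, 0, -0.185, 0, 0, 0, 0.085], [0, 0, -0.185, 0, 0, 0, 0.085], [0, 0, -0.185, 0, 0, 0, 0.085], [0, 0, -0.185, 0, 0, 0, 0.085], [0, 0, -0.185, 0, 0, 0, 0.085], [0, 0, -0.185, 0, 0, 0, 0.085], [0, 0, -0.185, 0, 0, 0, 0.085], [0, 0, -0.185, 0, 0, 0, 0.085], [0, 0, -0.185, 0, 0, 0, 0.085], [0, 0, -0.185, 0, 0, 0, 0.085]]}'
python3 -m creep '{"plan": [[0, 0, -0.185, 0, 0, 0, 0.085], [0, 0, -0.185, 0, 0, 0, 0.085], [0, 0, -0.185, 0, 0, 0, 0.085], [0, 0, -0.185, 0, 0, 0, 0.085], [0, 0, -0.185, 0, 0, 0, 0.085], [0, 0, -0.185, 0, 0, 0, 0.085], [0, 0, 0, 0, 0, 0, 0.085]]}'
python3 -c "
from h import *
delta([.528,.113,.2],[np.pi,0,2.168])
o=observe();print(o['joints'].round(3))"
```

```text
time_s: 5.48
ee_pos: [0.27, -0.2337, 0.2963]
tool_rot: [3.129, -0.125, 1.045]
ft_force: [-0.2, -0.3, -0.4]
grip_width: 0.0851
grip_force: 0.0
time_s: 6.35
ee_pos: [0.27, -0.2338, 0.2963]
tool_rot: [3.024, -0.045, 2.149]
ft_force: [-0.2, 0.2, 0.0]
grip_width: 0.0851
grip_force: 0.0
shift [0.1449 0.3907 0.1497] rot [ 0.1177 -0.0442 -0.0218] pos [ 0.27   -0.2338  0.2963] rpy [ 3.0243 -0.0454  2.1488] F [-0.16  0.2   0.02] w 0.0851 t 6.35
[-0.812 -0.311 -0.061  1.844  0.124  0.182]
```

```bash
python3 -m creep '{"plan": [[0.118, -0.044, -0.022, 0, 0, 0, 0.085], [0, 0, 0, 0.014, 0.04, 0.008, 0.085], [0, 0, 0, 0.014, 0.04, 0.008, 0.085], [0, 0, 0, 0.014, 0.04, 0.008, 0.085], [0, 0, 0, 0.014, 0.04, 0.008, 0.085], [0, 0, 0, 0.014, 0.04, 0.008, 0.085], [0, 0, 0, 0.014, 0.04, 0.008, 0.085], [0, 0, 0, 0.014, 0.04, 0.008, 0.085], [0, 0, 0, 0.014, 0.04, 0.008, 0.085], [0, 0, 0, 0.014, 0.04, 0.008, 0.085]]}'
python3 -m creep '{"plan": [[0, 0, 0, 0.014, 0.04, 0.008, 0.07], [0, 0, 0, 0, 0, 0, 0.07], [0, 0, 0, 0, 0, 0, 0.07]]}'
python3 -c "
from h import *
delta([.528,.113,.16],[np.pi,0,2.168])
o=observe();print(o['joints'].round(3))
c=capture('side');T=capture('top')
a=c['color'][60:210,160:310,::-1]
a=cv2.resize(a,None,fx=4,fy=4,interpolation=cv2.INTER_CUBIC)
cv2.imwrite('pics/s1.png',np.clip(a*1.4,0,255))
print(proj(c,[.528,.113,.108]),proj(c,o['ee_pos']))"
```

```text
time_s: 7.6
ee_pos: [0.497, 0.0744, 0.2238]
tool_rot: [-3.141, 0.0, 2.164]
ft_force: [0.8, 0.3, 0.4]
grip_width: 0.0849
grip_force: 0.0
time_s: 7.98
ee_pos: [0.5212, 0.1068, 0.216]
tool_rot: [-3.14, -0.0, 2.166]
ft_force: [-0.1, -1.1, 0.7]
grip_width: 0.0701
grip_force: 0.0
shift [0.0013 0.0092 0.056 ] rot [-0.0012 -0.0001 -0.0015] pos [0.5212 0.1068 0.216 ] rpy [-3.1404e+00 -1.0000e-04  2.1665e+00] F [-0.08 -1.15  0.68] w 0.0701 t 7.975
[ 0.202  0.04   0.097  1.629 -0.     1.177]
(np.float64(232.02141571801573), np.float64(158.77128480831578)) (np.float64(229.8081278679871), np.float64(134.15668669974866))[ WARN:0@1.604] global loadsave.cpp:1063 imwrite_ Unsupported depth image for selected encoder is fallbacked to CV_8U.
```

View pics/s1.png

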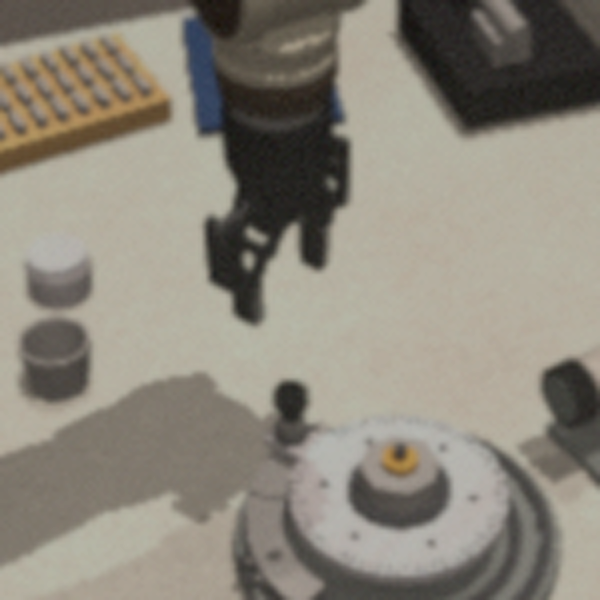

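The gripper hangs straight above the knob, whose head is at crop (290,398), matching its computed position. Next I descend and close lightly.

```bash
python3 -m creep '{"plan": [[0, 0, 0, 0.001, 0.009, 0.03, 0.07], [0, 0, 0, 0, 0, 0.04, 0.07], [0, 0, 0, 0, 0, 0.03, 0.07], [0, 0, 0, 0, 0, 0.027, 0.07], [0, 0, 0, 0, 0, 0, 0.07], [0, 0, 0, 0, 0, 0, 0.032], [0, 0, 0, 0, 0, 0, 0.032], [0, 0, 0, 0, 0, 0, 0.032], [0, 0, 0, 0, 0, 0, 0.032]]}' 20
python3 -c "
from h import *
delta([.528,.113,.088],[np.pi,0,2.168])"
```

```text
time_s: 9.2
ee_pos: [0.5286, 0.1126, 0.0896]
tool_rot: [3.141, 0.0, 2.168]
ft_force: [-1.1, -0.6, -0.6]
grip_width: 0.0317
grip_force: 0.0
shift [ 0.0007 -0.0003  0.0016] rot [0.0002 0.0004 0.0004] pos [0.5286 0.1126 0.0896] rpy [3.1414e+00 4.0000e-04 2.1684e+00] F [-1.07 -0.6  -0.62] w 0.0317 t 9.2
```

```bash
python3 -m creep '{"plan": [[0, 0, 0, 0, 0, 0, 0.029], [0, 0, 0, 0, 0, 0, 0.029]]}' 20
python3 -m creep '{"plan": [[0, 0, 0, 0, 0, 0, 0.02], [0, 0, 0, 0, 0, 0, 0.02], [0, 0, 0, 0, 0, 0, 0.02]]}' 20
python3 -c "
from h import *
delta([.528,.113,.088],[np.pi,0,2.168])"
```

```text
time_s: 9.45
ee_pos: [0.5284, 0.1126, 0.0892]
tool_rot: [-3.141, 0.0, 2.168]
ft_force: [-0.7, 0.1, 0.5]
grip_width: 0.0292
grip_force: 0.0
time_s: 9.82
ee_pos: [0.5284, 0.1126, 0.0893]
tool_rot: [-3.141, 0.0, 2.169]
ft_force: [-0.7, 0.7, 1.1]
grip_width: 0.0273
grip_force: 19.9
shift [ 0.0006 -0.0002  0.0013] rot [-0.0002  0.0001  0.0005] pos [0.5284 0.1126 0.0893] rpy [-3.1414e+00  1.0000e-04  2.1685e+00] F [-0.73  0.66  1.06] w 0.0273 t 9.825
```

```bash
python3 -m creep '{"plan": [[0, 0, 0, 0, 0, 0, 0.02], [0, 0, 0, 0, 0, -0.004, 0.02], [0, 0, 0, 0, 0, -0.004, 0.02], [0, 0, 0, 0, 0, -0.004, 0.02], [0, 0, 0, 0, 0, -0.0035, 0.02], [0, 0, 0, 0, 0, 0, 0.02]]}' 40
python3 -c "
from h import *
delta([.528,.113,.088],[np.pi,0,2.168])
c=capture('side');b=c['color'][130:200,205:275,::-1]
cv2.imwrite('pics/s2.png',np.clip(cv2.resize(b,None,fx=6,fy=6,interpolation=cv2.INTER_CUBIC)*1.4,0,255).astype(np.uint8))"
```

```text
time_s: 10.58
ee_pos: [0.5282, 0.1125, 0.1046]
tool_rot: [-3.141, -0.0, 2.168]
ft_force: [0.7, 0.6, -8.4]
grip_width: 0.0264
grip_force: 39.9
shift [0.0005 0.0001 0.0166] rot [-0.001  -0.      0.0005] pos [0.5282 0.1125 0.1046] rpy [-3.1406 -0.      2.1685] F [ 0.7   0.61 -8.43] w 0.0264 t 10.575
```

View pics/s2.png

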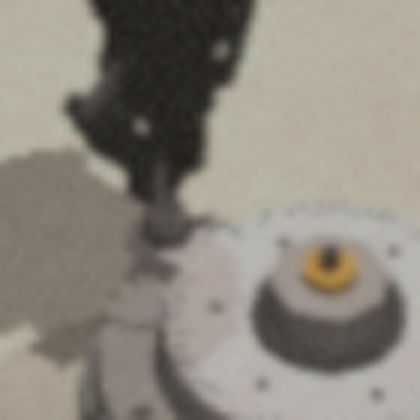

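```bash
cat >> h.py <<'E'
C=np.array([.587,.026])
def st():
    o=observe();v=o["ee_pos"][:2]-C;a=np.degrees(np.arctan2(v[1],v[0]))%360;e=np.array([np.cos(np.radians(a)),np.sin(np.radians(a))])
    F=o["ft_force"];print("t %.2f r %.4f stage %.2f yawdev %.3f z %.4f Frad %.1f Ftan %.1f Fz %.1f w %.4f g %.0f"%(o["time_s"],np.hypot(*v),a-124.25,(o["tool_rot"][2]-np.radians(a)+np.pi)%(2*np.pi)-np.pi,o["ee_pos"][2],F[:2]@e,-F[0]*e[1]+F[1]*e[0],F[2],o["grip_width"],o["grip_force"]))
E
python3 -c "from h import *;st()"
python3 -m creep '{"plan": [[0, 0, -0.04, -0.0001, -0.0042, 0, 0.02], [0, 0, -0.05, -0.0001, -0.0052, 0, 0.02], [0, 0, -0.05, -0.0001, -0.0052, 0, 0.02], [0, 0, -0.05, -0.0001, -0.0052, 0, 0.02]]}'
python3 -c "from h import *;st()"
```

```text
t 10.62 r 0.1046 stage -0.05 yawdev 0.001 z 0.1045 Frad 0.3 Ftan -1.7 Fz -8.5 w 0.0270 g 40
time_s: 11.12
ee_pos: [0.5128, 0.1001, 0.1044]
tool_rot: [-3.141, -0.001, 2.36]
ft_force: [1.9, 1.0, -8.8]
grip_width: 0.0268
grip_force: 40.0
t 11.12 r 0.1048 stage 10.79 yawdev 0.003 z 0.1044 Frad -0.6 Ftan -2.1 Fz -8.8 w 0.0268 g 40
```

```bash
python3 -m creep '{"plan": [[0, 0, -0.065, -0.0002, -0.0068, 0, 0.02], [0, 0, -0.065, -0.0002, -0.0068, 0, 0.02], [0, 0, -0.065, -0.0002, -0.0068, 0, 0.02], [0, 0, -0.065, -0.0002, -0.0068, 0, 0.02], [0, 0, -0.065, -0.0002, -0.0068, 0, 0.02], [0, 0, -0.065, -0.0002, -0.0068, 0, 0.02], [0, 0, -0.065, -0.0002, -0.0068, 0, 0.02], [0, 0, -0.065, -0.0002, -0.0068, 0, 0.02], [0, 0, -0.065, -0.0002, -0.0068, 0, 0.02], [0, 0, -0.06, -0.0002, -0.0063, 0, 0.02]]}'
python3 -c "from h import *;st()"
python3 -m creep '{"plan": [[0, 0, 0, 0, 0, 0, 0.02]]}'
python3 -c "
from h import *;st()
c=capture('side');b=c['color'][130:220,205:305,::-1]
cv2.imwrite('pics/s3.png',np.clip(cv2.resize(b,None,fx=6,fy=6,interpolation=cv2.INTER_CUBIC)*1.4,0,255).astype(np.uint8))"
```

```text
time_s: 12.38
ee_pos: [0.4827, 0.0409, 0.1044]
tool_rot: [3.141, -0.002, 3.006]
ft_force: [-1.0, 4.8, -8.2]
grip_width: 0.0267
grip_force: 40.1
t 12.38 r 0.1053 stage 47.60 yawdev 0.007 z 0.1044 Frad 1.6 Ftan -4.6 Fz -8.2 w 0.0267 g 40
time_s: 12.5
ee_pos: [0.4828, 0.0407, 0.1044]
tool_rot: [3.142, -0.002, 3.003]
ft_force: [-3.3, 3.8, -9.2]
grip_width: 0.0267
grip_force: 40.1
t 12.50 r 0.1053 stage 47.72 yawdev 0.002 z 0.1044 Frad 3.8 Ftan -3.3 Fz -9.2 w 0.0267 g 40
```

View pics/s3.png

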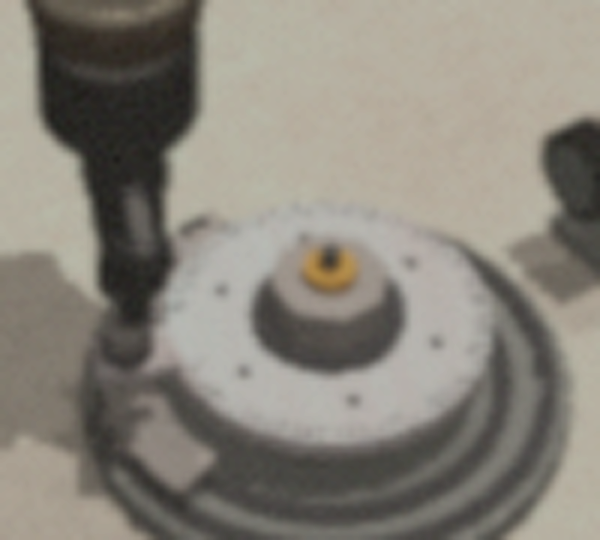

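The stage is at about 47.7° with low side load. I'll move to about 55.5°, lower the pin onto the sector, then loosen the grip so the spring does the feeling.

```bash
python3 -m creep '{"plan": [[0, 0, -0.045, -0.0002, -0.0048, 0, 0.02], [0, 0, -0.045, -0.0002, -0.0048, 0, 0.02], [0, 0, -0.045, -0.0002, -0.0048, 0, 0.02], [0, 0, 0, 0, 0, 0.003, 0.02], [0, 0, 0, 0, 0, 0.003, 0.02], [0, 0, 0, 0, 0, 0, 0.02]]}'
python3 -c "from h import *;st()"
```

```text
time_s: 13.3
ee_pos: [0.4818, 0.0266, 0.0986]
tool_rot: [3.142, -0.002, 3.138]
ft_force: [-5.6, 2.7, -6.8]
grip_width: 0.0268
grip_force: 40.6
t 13.30 r 0.1052 stage 55.41 yawdev 0.002 z 0.0986 Frad 5.6 Ftan -2.7 Fz -6.8 w 0.0268 g 41
```

```bash
python3 -m creep '{"plan": [[0, 0, 0, 0.0005, 0, 0, 0.0305], [0, 0, 0, 0, 0, 0, 0.0305], [0, 0, 0, 0, 0, 0, 0.0305]]}' 20
python3 -c "from h import *;st()"
python3 -m creep '{"plan": [[0, 0, -0.01, 0, -0.001, 0, 0.0305], [0, 0, -0.01, 0, -0.001, 0, 0.0305], [0, 0, -0.01, 0, -0.001, 0, 0.0305]]}'
python3 -c "from h import *;st()"
```

```text
time_s: 13.68
ee_pos: [0.4827, 0.0262, 0.0993]
tool_rot: [-3.141, 0.001, 3.138]
ft_force: [-0.8, 0.1, -0.1]
grip_width: 0.0302
grip_force: 0.0
t 13.68 r 0.1043 stage 55.65 yawdev -0.002 z 0.0993 Frad 0.8 Ftan -0.1 Fz -0.1 w 0.0302 g 0
time_s: 14.05
ee_pos: [0.4824, 0.0233, 0.0987]
tool_rot: [-3.141, 0.0, -3.114]
ft_force: [1.4, 2.7, 0.0]
grip_width: 0.0307
grip_force: 1.1
t 14.05 r 0.1046 stage 57.25 yawdev 0.001 z 0.0987 Frad -1.5 Ftan -2.7 Fz 0.0 w 0.0307 g 1
```

```bash
python3 -m creep '{"plan": [[0, 0, -0.005, 0, -0.0005, 0, 0.0305], [0, 0, -0.005, 0, -0.0005, 0, 0.0305], [0, 0, -0.005, 0, -0.0005, 0, 0.0305]]}'
python3 -c "from h import *;st()"
python3 -m creep '{"plan": [[0, 0, -0.005, 0, -0.0005, 0, 0.0305], [0, 0, -0.005, 0, -0.0005, 0, 0.0305]]}'
python3 -c "from h import *;st()"
```

```text
time_s: 14.42
ee_pos: [0.4822, 0.0215, 0.0986]
tool_rot: [-3.141, -0.001, -3.1]
ft_force: [-1.0, 0.0, -0.8]
grip_width: 0.0302
grip_force: 0.0
t 14.43 r 0.1049 stage 58.18 yawdev -0.001 z 0.0986 Frad 1.0 Ftan -0.1 Fz -0.8 w 0.0302 g 0
time_s: 14.68
ee_pos: [0.4823, 0.0207, 0.0987]
tool_rot: [-3.141, -0.0, -3.089]
ft_force: [0.1, -0.1, -0.3]
grip_width: 0.0305
grip_force: 0.0
t 14.68 r 0.1048 stage 58.67 yawdev 0.001 z 0.0987 Frad -0.1 Ftan 0.1 Fz -0.3 w 0.0305 g 0
```

The pushing force vanished, so the pin may have dropped in. I'll look.

```bash
python3 -c "
from h import *
c=capture('side')
b=c['color'][140:215,205:255,::-1]
cv2.imwrite('pics/s4.png',np.clip(cv2.resize(b,None,fx=8,fy=8,interpolation=cv2.INTER_CUBIC)*1.7,0,255).astype(np.uint8))
a=np.radians(124.25+58.5);P=[.587+.105*np.cos(a),.026+.105*np.sin(a)]
for z in(.108,.1175,.087):
  p=proj(c,[*P,z]);print(z,(p[0]-205)*8,(p[1]-140)*8)"
```

```text
0.108 178.397124607136 342.2231891008805
0.1175 177.68652493080276 324.6062305516998
0.087 179.94749244080572 380.52539595467874
```

View pics/s4.png

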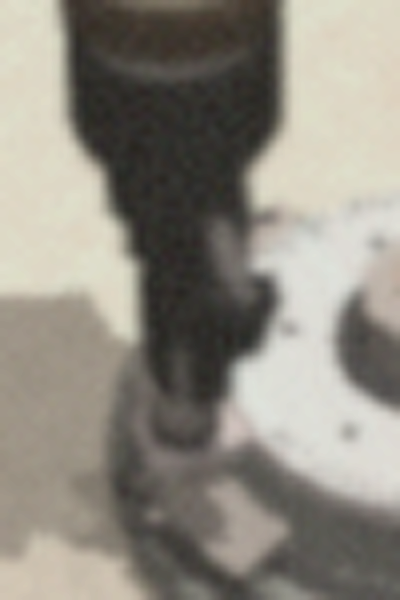

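The head is hidden between the fingers, so the picture settles nothing. I'll probe on gently.

```bash
for i in 1; do python3 -m creep '{"plan": [[0, 0, -0.005, 0, -0.0005, 0, 0.0305]]}'; done | tail -1
python3 -c "from h import *;st()"
python3 -m creep '{"plan": [[0, 0, -0.005, 0, -0.0005, 0, 0.0305]]}' | tail -1
python3 -c "from h import *;st()"
```

```text
grip_force: 0.0
t 14.85 r 0.1048 stage 58.91 yawdev 0.002 z 0.0987 Frad 0.3 Ftan -0.5 Fz -1.0 w 0.0305 g 0
grip_force: 0.0
t 14.97 r 0.1048 stage 59.18 yawdev 0.002 z 0.0987 Frad 0.1 Ftan 0.4 Fz 0.0 w 0.0304 g 0
```

```bash
python3 -m creep '{"plan": [[0, 0, -0.005, 0, -0.0005, 0, 0.0305]]}' | tail -1
python3 -c "from h import *;st()"
python3 -m creep '{"plan": [[0, 0, -0.005, 0, -0.0005, 0, 0.0305]]}' | tail -1
python3 -c "from h import *;st()"
```

```text
grip_force: 0.0
t 15.10 r 0.1048 stage 59.47 yawdev 0.002 z 0.0987 Frad 1.2 Ftan -0.0 Fz 0.2 w 0.0306 g 0
grip_force: 0.0
t 15.22 r 0.1048 stage 59.74 yawdev 0.003 z 0.0987 Frad -1.1 Ftan -0.5 Fz -0.5 w 0.0306 g 0
```

```bash
python3 -m creep '{"plan": [[0, 0, -0.005, 0, -0.0005, 0, 0.0305]]}' | tail -1
python3 -c "from h import *;st()"
python3 -m creep '{"plan": [[0, 0, -0.005, 0, -0.0005, 0, 0.0305]]}' | tail -1
python3 -c "from h import *;st()"
python3 -m creep '{"plan": [[0, 0, -0.005, 0, -0.0005, 0, 0.0305]]}' | tail -1
python3 -c "from h import *;st()"
```

```text
grip_force: 0.6
t 15.35 r 0.1047 stage 59.96 yawdev 0.004 z 0.0987 Frad -0.1 Ftan -1.8 Fz 0.0 w 0.0306 g 1
grip_force: 0.6
t 15.47 r 0.1047 stage 60.21 yawdev 0.004 z 0.0987 Frad 0.2 Ftan -0.6 Fz 0.2 w 0.0304 g 1
grip_force: 0.6
t 15.60 r 0.1047 stage 60.52 yawdev 0.004 z 0.0987 Frad 0.1 Ftan -0.7 Fz 0.2 w 0.0304 g 1
```

```bash
python3 -m creep '{"plan": [[0, 0, -0.005, 0, -0.0005, 0, 0.0305]]}' | tail -1
python3 -c "from h import *;st()"
python3 -m creep '{"plan": [[0, 0, -0.005, 0, -0.0005, 0, 0.0305]]}' | tail -1
python3 -c "from h import *;st()"
```

```text
grip_force: 0.9
t 15.72 r 0.1048 stage 60.80 yawdev 0.004 z 0.0987 Frad 0.2 Ftan -1.3 Fz -0.8 w 0.0305 g 1
grip_force: 2.3
t 15.85 r 0.1047 stage 60.94 yawdev 0.007 z 0.0987 Frad -1.6 Ftan -4.6 Fz -0.7 w 0.0303 g 2
```

The force is now climbing sharply as on a hole wall. I'll back off, open, lift clear and check the knob height.

```bash
python3 -m creep '{"plan": [[0, 0, 0, 0, 0.001, 0, 0.0305], [0, 0, 0, 0, 0.0005, 0, 0.06], [0, 0, 0, 0, 0, 0, 0.06], [0, 0, 0, 0, 0, 0, 0.06], [0, 0, 0, 0, 0, -0.03, 0.06], [0, 0, 0, 0, 0, -0.05, 0.06], [0, 0, 0, 0, 0, -0.04, 0.06], [0, 0, 0, 0, 0, 0, 0.06]]}'
python3 -c "
from h import *;st()
c=capture('side');b=c['color'][140:215,200:275,::-1]
cv2.imwrite('pics/s5.png',np.clip(cv2.resize(b,None,fx=8,fy=8,interpolation=cv2.INTER_CUBIC)*1.7,0,255).astype(np.uint8))
a=np.radians(124.25+60);P=[.587+.105*np.cos(a),.026+.105*np.sin(a)]
for z in(.108,.1175,.087):
  p=proj(c,[*P,z]);print(z,(p[0]-200)*8,(p[1]-140)*8)"
```

```text
time_s: 16.85
ee_pos: [0.4838, 0.0178, 0.2219]
tool_rot: [-3.141, 0.005, -3.045]
ft_force: [0.1, -0.5, 0.0]
grip_width: 0.0597
grip_force: 0.0
t 16.85 r 0.1035 stage 60.32 yawdev 0.017 z 0.2219 Frad -0.1 Ftan 0.5 Fz 0.0 w 0.0597 g 0
0.108 221.16409081717234 347.2259895718555
0.1175 220.46654571738713 329.61248119195443
0.087 222.68596438543454 385.51952050870864
```

View pics/s5.png

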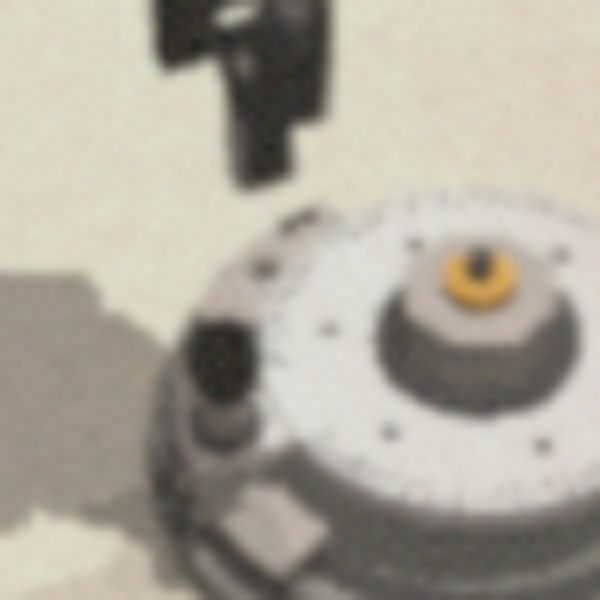

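The fingers are clear and the knob head is at (223,360), down on its barrel; on the sector it would sit near row 340. I'll compare it numerically with the start picture.

Run:
```python
from h import *
import pickle
def cen(g,x0,x1,y0,y1):
    w=g[y0:y1,x0:x1].astype(float);m=np.clip(70-w,0,None)
    return x0+(m.sum(0)@np.arange(x1-x0))/m.sum(), y0+(m.sum(1)@np.arange(y1-y0))/m.sum(), m.sum()
def P(c,st,z):
    a=np.radians(124.25+st);return proj(c,[.587+.105*np.cos(a),.026+.105*np.sin(a),z])
S=pickle.load(open("side.pkl","rb"));g=lambda c:c["color"].mean(2)
p=cen(g(S),224,241,152,166);print(p,P(S,0,.108))
ims=[capture("side") for _ in range(4)];G=np.mean([g(c) for c in ims],0)
print(cen(G,222,234,178,191),P(ims[0],60,.108),P(ims[0],60,.111))
```

```text
(np.float64(232.15613113566383), np.float64(160.18275674696613), np.float64(1840.3333333333333)) (np.float64(232.0140512146553), np.float64(158.8221550001498))
(np.float64(227.0549822637859), np.float64(185.00953993335483), np.float64(3101.0000000000005)) (np.float64(227.64551135214654), np.float64(183.40324869648194)) (np.float64(227.6180536170056), np.float64(182.7104482212609))
```

```bash
python3 -c "
from h import *
print(hand_in())"
```

```text
the job is handed in; nothing more can be done
None
```

I drew the pin, turned the stage about 60° anticlockwise and let the pin spring into the next hole. The camera shows the knob fully home to within about 1 mm; I let go, touched none of the loose items, and handed in at about 17 s.

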